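# Set the magnetic stirrer to speed 6 and start it

## Task

Set the magnetic stirrer to speed 6 and start it, using only a fingertip: push the grip bar of the black speed dial round clockwise, counting the clicks, until its white line has clicked in at the sixth mark after the red OFF dot (six clicks from off; it may already stand a few clicks on). Then, not before, press the green start button right down and let it come up again. Push gently, never pinch the dial, and leave the beaker and all the bottles and tools standing where they are.

Things in the scene. Friction and masses are not known exactly. Their poses are not given: they have to be found in the camera images.
- stirrer: White magnetic stirrer, dark blue skirt, fixed to the bench, 280 deep (its x) x 160 wide (its y). Origin: centre of its underside, at bench height; x points from its front (control deck) to its rear, z up. Deck: flat, 70 mm above the bench, the front 130 mm. Behind it a round 136 mm plate, top at 88 mm, centred at x = +62 mm. Dial axis at (-88, +36) mm, start button at (-108, -48) mm.
- dial_axis (a point): Speed dial: point on its vertical axis at the top of its grip bar, 28 mm above the deck. A black disc 56 mm across, upper face 9 mm above the deck; across its middle, from there to 28 mm above the deck, stands a bar 54 long with upright sides, 12 wide over the last 12 mm at each end, waisted to 7 between. Nothing else rises over the deck within 50 mm of the axis. The dial only turns.
- dial_pointer (a point): Middle of the end face of the bar's pointer end, at the bar's top edge, 27 mm from the axis; a white line runs along the bar's top to this end.
- dial_tail (a point): The same at the bar's other (plain black) end. Pushing either end round turns the dial; on the way clockwise from off to speed 6 the plain end sweeps the side nearer the stirrer's front, the pointer end the side nearer the beaker.
- dial (a joint): Dial angle, rad, growing clockwise seen from above: 0 = off (stop; pointer at the red dot, 135 deg anticlockwise of the stirrer's x axis), then nine speeds, a click every 0.5236, at printed lines that lengthen with speed; speed 6 = 3.142. Spring detents (0.045 N m: 2 N at the bar's end, more nearer the axis) pull it to the nearest position, where it stays. Starts at 0 to 3; stop at 4.712.
- start_top (a point): Centre of the top face of the green start button, 24 mm across, 12 mm above the deck when up; it goes down 5 mm.
- start (a joint): How far the start button is pressed, in m: 0 = up, 0.005 = right down. Sprung: 1.5 N starts it, 5 N holds it right down.
- beaker_rim (a point): Centre of the mouth of the loose glass beaker, 60 across and 80 high, on the stirrer's plate. Leave it.
- vial_a: Amber vial with white cap, 28 across, 60 high, loose, on the bench beside the deck, on either side of the stirrer; origin at the centre of its underside. Leave it.
- vial_b: Amber vial with blue cap, same size, loose, beside the deck on the other side; origin as before. Leave it.
- wash_bottle: White wash bottle with red cap and a bent spout, 62 across, 178 high, spout 55 mm out, loose, right of the stirrer's plate; origin at the centre of its underside. Leave it.
- reagent_jar: Amber jar, black cap, 68 across, 95 high, loose, on the robot's left; origin at the centre of its underside. Leave it.
- mortar: Grey stone mortar bowl, 90 across, 42 high, loose, on the robot's right; origin at the centre of its underside. Leave it.
- pellet_die: Steel pellet die, stepped cylinder 54 across, 78 high, loose, on the robot's right, farther off; origin at the centre of its underside. Leave it.
Things that resemble listed ones, but are neither listed nor needed, are in the scene too. What is shaped like the mortar but brown is not meant.

How it is judged:
By the outcome, as a careful person would: the job done as asked, in the order asked, and still so for the second after the job is handed in, with the robot touching nothing.
It also fails if it takes over 58 s, if anything falls off the work surface, if the arm or the gripper's body presses on something with over 40 N, if the wrist force passes 120 N, or if a joint passes its speed limit or range.

## Robot

A 6-joint arm with a two-finger parallel gripper is mounted at the origin on the work surface. World frame = base frame: x ahead of the robot, y to its left, z up, the work surface at z = 0. Lengths are in mm, angles in rad, forces in N, time in s.
With the tool pointing down it reaches from about 400 to 925 mm from the base axis. Payload 12.5 kg.
Tool frame: the origin (TCP) lies where the fingers leave the gripper's body, on its centre line; the fingertips stand 78 mm ahead of it and the grasp point (between the pads) lies 59 mm ahead of it; z points along the fingers, y is the direction in which the jaws open and shut (so a half turn about z gives the same grasp; the last joint's range is limited). The gripper opens to 95 mm and grips with 3 to 60 N. Pads are 20 mm wide; open, the fingers measure 119 mm over their backs; the gripper's body (75 mm by 180 mm) begins 59 mm behind the grasp point.
Start: joints at [-1.321, 0.491, 1.559, -0, 1.092, -0.106], TCP at [217.734, -585.858, 292.261] pointing down, gripper open.
Joint ranges: [-3.1, 3.1], [-0.84, 2.19], [0.05, 2.79], [-1.13, 4.28], [0.06, 2.93], [-2.69, 2.69]. Speed limits (rad/s): [2.22, 2.22, 2.79, 3.14, 3.14, 3.14].

## Interface

Orientations are given as [roll, pitch, yaw] about the fixed x, y, z axes, in that order (R = Rz(yaw) Ry(pitch) Rx(roll)).
In Python, from cell import env, viewer, ticket, search_frame gives the robot as it stands.
- The arm moves only by the shell command python3 -m inch 'ROWS'. ROWS is a JSON object of lists of equal length, an entry for each row: "hand": the opening, from 0 (shut) to 1 (fully open); "delta_pos": the shift along the tool's x, y, z in cm, a list of three; "turn": the turn about the tool's z in rad. A call has 1 to 20 rows; each row shifts and turns the commanded pose from where the row before left it, along the tool's axes as they then stand; what a row does not reach is not made up. A row lasts 1/10 s, in which the tool goes at most 50 mm and 8.59 degrees, less where a joint would pass 70% of its speed; a pose out of reach is approached as far as the arm can. A call is refused whole if a number of a shift passes 5 or a number of a turn 0.15, either way. A call with a gripper value outside its range is refused whole. The fingers move at their own pace and stop on an object; the grip force is fixed at half the most. Time passes only in rows, so rows that do not move let the fingers close. It gives the time, the measured TCP pose, the force and the opening at its end, in the units of the state.
- env.state(): the state, without advancing time (a new reading comes with each control period).
- viewer.read_camera(name): name is "scene" or "top" or "wrist"; returns (picture, depth): 420x560x3 uint8, blue, green, red; 420x560 float32, mm along the optical axis (not along the pixel's ray), 0 where there is no reading.
- viewer.get_calibration(name): a dict with "fx", "fy", "cx", "cy" (pixels), "T" (4x4, takes a point from camera to world coordinates). Camera axes: x right, y down, z forward; pixel columns grow to the right and rows downward; lengths in mm; the calibration is good to about 2 mm. A picture is of the moment at which its call begins: read the wrist's pose just before it. get_calibration takes no time and is no camera call; for the wrist camera it gives the pose at the moment of the call.
- ticket.job_done(): hands the job in, once; it reports no verdict.
Trained networks look in the newest picture that a camera, given by its name, has taken for a name from the list of things; names that differ only in an ending like _2 or _b are one class to them, and where a whole thing is asked for, a point or a joint stands for the part that bears it (a point fixed in the world has none). Each returns a list of dicts, best first, with "p" (0 to 1); they miss things now and then, are a little off and sometimes report something else, mostly with a low value. They report only what shows in the picture. A call takes as long as a camera call. They do not tell look-alikes from the thing itself.
- search_frame(camera, label): "centre" ([column, row] in pixels, amid what is visible of it).
The state is a dict: "t": time; "joints": joint angles; "qvel": joint speeds; "tau": joint torques, N m; "eef_pos": TCP position; "tcp_rot": TCP orientation; "ft_force": force on the tool from outside, world axes, zero at the start; "moment": the same for the moment, N m; "opening": opening from 0.0 (shut) to 1.0 (fully open).
Only numpy, scipy, OpenCV 4.12 (cv2) and the standard library are available. Lean on these libraries where they do the work, as an engineer would, in place of code of your own. Each camera call takes 0.05 s, during which the arm holds its last target.

## Working session

There is one attempt and no reset: what is moved stays moved. The work goes in short steps, Python scripts to look and compute and a shell command to move; the robot and the scene stay as the last step left them, time stands still between calls to the robot, and variables do not carry over. Pictures are saved under pics/ and viewed, and the job is handed in when it is done.

```bash
ls; mkdir -p pics; python3 - <<'E'
from cell import env, viewer, ticket, search_frame
import cv2,numpy as np
print(env.state())
for c in ["scene","top"]:
    im,d=viewer.read_camera(c); cv2.imwrite(f"pics/{c}0.png",im); np.save(f"pics/{c}0.npy",d)
    k=viewer.get_calibration(c); print(c,k["fx"],k["cx"],k["cy"],np.round(k["T"],3).tolist())
    for l in ["stirrer","dial_axis","dial_pointer","dial_tail","start_top","beaker_rim"]:
        print(l,[(np.round(r["centre"]).tolist(),round(r["p"],2)) for r in search_frame(c,l)][:3])
E
```

```text
pics
{'t': 0.0, 'joints': array([-1.32062752e+00,  4.91539366e-01,  1.55945300e+00,  3.48754116e-05,
        1.09170286e+00, -1.05590172e-01]), 'qvel': array([-0.00153783,  0.00032967, -0.00063675,  0.00133055,  0.00269439,
       -0.00132903]), 'tau': array([-1.00701440e-03, -6.12645650e+01, -2.58177173e+01,  6.91936864e-02,
        4.83012199e-02, -1.29078526e-04]), 'eef_pos': array([ 217.6812872 , -585.69477255,  291.67302673]), 'tcp_rot': array([-3.14049948e+00, -1.46963168e-04,  3.55742801e-01]), 'ft_force': array([ 0.58535689, -0.08216953,  0.6805178 ]), 'moment': array([-0.05789946, -0.04293857,  0.03395121]), 'opening': 1.001314651313905}
scene 392.4206811716406 283.53628961494826 210.11950993141215 [[-0.093, 0.618, -0.781, 1297.621], [0.995, 0.04, -0.087, 51.448], [-0.023, -0.785, -0.619, 749.263], [0.0, 0.0, 0.0, 1.0]]
stirrer [([329.0, 285.0], 0.57), ([128.0, 260.0], 0.18)]
dial_axis [([349.0, 236.0], 0.84), ([125.0, 263.0], 0.35)]
dial_pointer []
dial_tail [([351.0, 232.0], 0.66)]
start_top [([321.0, 227.0], 0.61), ([128.0, 261.0], 0.5)]
beaker_rim [([339.0, 257.0], 0.88)]
top 449.8046090598712 282.9683753061914 205.58627663258144 [[-0.0, -0.982, 0.187, 241.886], [-1.0, 0.005, 0.024, -47.276], [-0.025, -0.187, -0.982, 1587.672], [0.0, 0.0, 0.0, 1.0]]
stirrer [([256.0, 185.0], 0.64)]
dial_axis [([239.0, 203.0], 0.66)]
dial_pointer [([239.0, 204.0], 0.79)]
dial_tail [([238.0, 204.0], 0.67), ([300.0, 158.0], 0.42)]
start_top []
beaker_rim [([249.0, 155.0], 0.58)]
```

View pics/scene0.png

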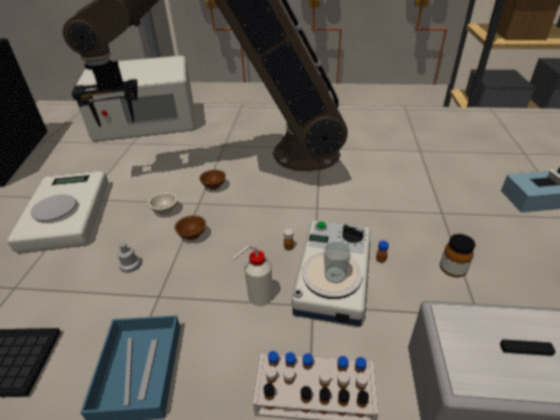

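```bash
python3 - <<'E'
import cv2
im=cv2.imread("pics/top0.png"); cv2.imwrite("pics/top0c.png",cv2.resize(im[110:260,160:360],None,fx=4,fy=4,interpolation=cv2.INTER_CUBIC))
E
```

```text
(no output)
```

View pics/top0c.png

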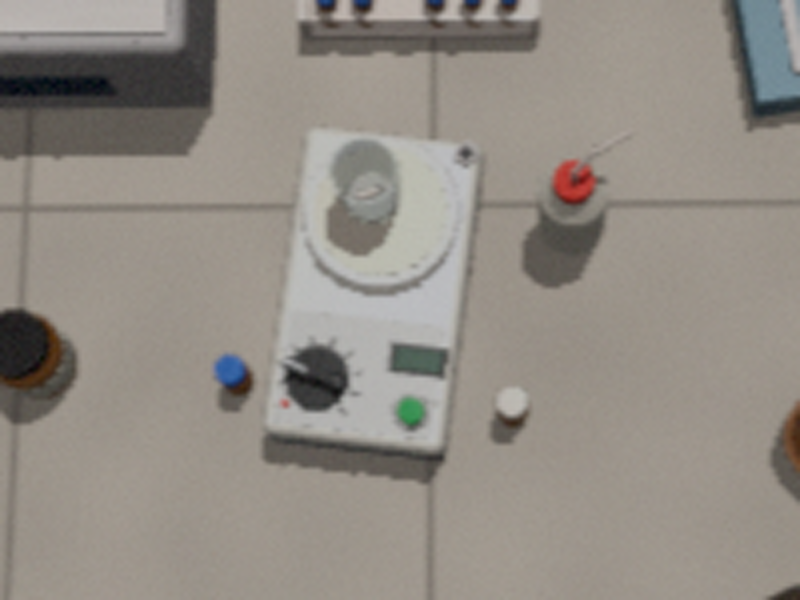

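View pics/top0.png

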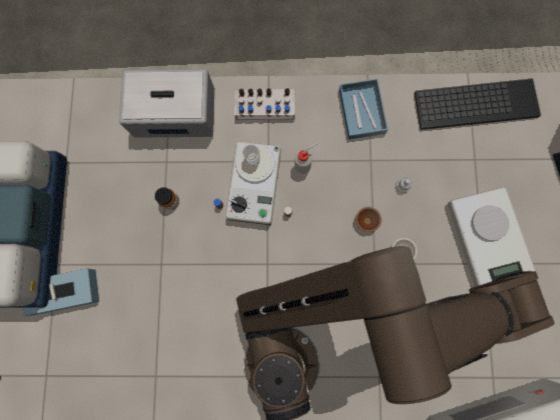

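The stirrer is at about (255,185) in the top picture, with the dial at (239,203), the green button at (263,212) and the pointer to the left, around speed 2. Look-alikes: the white balance at (490,225) top and the reported (125,263) scene point by the brown mortar. The stirrer is the one with a dial and beaker. Next I'll work out its pose.

```bash
cat > h.py <<'E'
from cell import env, viewer, ticket, search_frame
import cv2,numpy as np
def ray(k,uv,z):
    T=k["T"]; d=T[:3,:3]@np.array([(uv[0]-k["cx"])/k["fx"],(uv[1]-k["cy"])/k["fy"],1]); o=T[:3,3]
    return o+d*(z-o[2])/d[2]
def proj(k,p):
    T=k["T"]; c=T[:3,:3].T@(np.array(p)-T[:3,3]); return np.array([k["cx"]+k["fx"]*c[0]/c[2],k["cy"]+k["fy"]*c[1]/c[2]])
def s2w(pose,p): # pose x,y,psi
    c,s=np.cos(pose[2]),np.sin(pose[2]); return np.array([pose[0]+c*p[0]-s*p[1],pose[1]+s*p[0]+c*p[1],p[2]])
E
python3 - <<'E'
from h import *
k=viewer.get_calibration("top"); d=np.load("pics/top0.npy"); im=cv2.imread("pics/top0.png")
f=lambda x,y:(160+x/4-.4,110+y/4-.4)
b=ray(k,f(410,411),82); print("button",b)
a=ray(k,f(317,379),92); print("dial",a)
a2=ray(k,f(317,379),92)
v=b[:2]-a[:2]; print("dist",np.hypot(*v),"expect",np.hypot(20,84))
psi=np.arctan2(v[1],v[0])-np.arctan2(-84,-20); print("psi",psi)
# corners of top at z70/88
# corners: front-left, front-right (deck z70)
for n,xy in [("FL",(268,432)),("FR",(443,450)),("RL",(310,130)),("RR",(480,150))]:
    p=ray(k,f(*xy),70); print(n,p)
# depth: height map points
v_,u_=np.mgrid[0:420,0:560]; c=np.stack([(u_-k["cx"])/k["fx"]*d,(v_-k["cy"])/k["fy"]*d,d],-1)
P=c@k["T"][:3,:3].T+k["T"][:3,3]
m=(abs(P[...,2]-70)<5)&(abs(u_-250)<40)&(abs(v_-185)<50)
print(m.sum(), cv2.minAreaRect(P[m][:,:2].astype(np.float32)), P[m][:,2].mean())
E
```

```text
button [505.65216723  61.06917491  82.        ]
dial [531.82719425 139.66498309  92.        ]
dist 82.83980385868082 expect 86.34813257969161
psi -0.08773738404955811
FL [490.01441222 183.69029837  70.        ]
FR [473.83798543  33.43107529  70.        ]
RL [760.5887838  152.74501458  70.        ]
RR [740.87840724   2.19277691  70.        ]
1693 ((617.1617431640625, 90.35604858398438), (252.4105224609375, 278.88238525390625), 83.22217559814453) 70.376330907465
```

```bash
python3 - <<'E'
from h import *
from scipy.spatial.transform import Rotation as R
k=viewer.get_calibration("wrist"); s=env.state()
Rt=R.from_euler("xyz",s["tcp_rot"]).as_matrix()
print(np.round(Rt,3)); print("cam in tool",np.round(Rt.T@(k["T"][:3,3]-s["eef_pos"]),1)); print(np.round(Rt.T@k["T"][:3,:3],3),k["fx"])
# first waypoint: TCP to (500,120,300) shift in tool axes in cm
print(Rt.T@(np.array([490,110,330])-s["eef_pos"])/10)
E
```

```text
[[ 0.937  0.348  0.   ]
 [ 0.348 -0.937 -0.   ]
 [-0.     0.    -1.   ]]
cam in tool [ 74.6  -0.8 -92.1]
[[ 0.    -0.964 -0.267]
 [ 1.     0.001 -0.001]
 [ 0.001 -0.267  0.964]] 306.7592234258784
[ 49.75934688 -55.74358841  -3.77829769]
```

```bash
python3 -m inch '{"hand":[0,0,0,0,0,0,0,0,0,0,0,0,0,0,0,0,0,0],"delta_pos":[[2.75,-3.1,-0.2],[2.75,-3.1,-0.2],[2.75,-3.1,-0.2],[2.75,-3.1,-0.2],[2.75,-3.1,-0.2],[2.75,-3.1,-0.2],[2.75,-3.1,-0.2],[2.75,-3.1,-0.2],[2.75,-3.1,-0.2],[2.75,-3.1,-0.2],[2.75,-3.1,-0.2],[2.75,-3.1,-0.2],[2.75,-3.1,-0.2],[2.75,-3.1,-0.2],[2.75,-3.1,-0.2],[2.75,-3.1,-0.2],[2.75,-3.1,-0.2],[2.75,-3.1,-0.2]],"turn":[0,0,0,0,0,0,0,0,0,0,0,0,0,0,0,0,0,0]}' && python3 -m inch '{"hand":[0,0,0,0,0,0,0,0,0,0,0,0,0,0,0,0,0,0,0],"delta_pos":[[0,0,0],[0,0,0],[0,0,0],[0,0,0],[0,0,0],[0,0,0],[0,0,0],[0,0,0],[0,0,0],[0,0,0],[0,0,0],[0,0,0],[0,0,0],[0,0,0],[0,0,0],[0,0,0],[0,0,0],[0,0,0],[0,0,0]],"turn":[-0.149,-0.149,-0.149,-0.149,-0.149,-0.149,-0.149,-0.149,-0.149,-0.149,-0.149,-0.149,-0.149,-0.149,-0.149,-0.149,-0.149,-0.149,0]}'
```

```text
t: 2.5
eef_pos: [487.7, 111.5, 328.5]
tcp_rot: [3.141, -0.0, 0.356]
ft_force: [0.4, 0.2, -1.0]
opening: 0.006
t: 4.4
eef_pos: [487.3, 109.6, 328.3]
tcp_rot: [-3.141, 0.0, 3.04]
ft_force: [0.1, -0.5, 0.4]
opening: 0.003
```

```bash
python3 - <<'E'
from h import *
print(env.state()["joints"])
k=viewer.get_calibration("wrist"); im,d=viewer.read_camera("wrist"); cv2.imwrite("pics/w1.png",im); np.save("pics/w1.npy",d)
for l in ["dial_axis","dial_pointer","dial_tail","start_top"]:
    r=search_frame("wrist",l); print(l,[(np.round(q["centre"],1).tolist(),round(q["p"],2)) for q in r][:3])
pose=(616,93,-.11)
print({n:np.round(proj(k,s2w(pose,p)),0).tolist() for n,p in dict(dial=(-88,36,98),btn=(-108,-48,82)).items()})
print(np.round(k["T"],4).tolist(),k["fx"],k["cx"],k["cy"])
E
```

```text
[ 8.90030777e-02  2.72893473e-01  1.81083483e+00 -1.54914389e-04
  1.05768841e+00 -1.38025172e+00]
dial_axis [([309.1, 228.1], 0.93), ([277.8, 339.2], 0.37)]
dial_pointer [([308.0, 228.0], 0.61), ([161.7, 332.3], 0.44)]
dial_tail [([309.4, 230.0], 0.74), ([176.3, 218.6], 0.32)]
start_top [([235.1, 208.3], 0.63)]
{'dial': [305.0, 235.0], 'btn': [231.0, 213.0]}
[[0.101, 0.9588, 0.2656, 411.7046], [0.9949, -0.0975, -0.0266, 117.7654], [0.0004, 0.267, -0.9637, 420.4172], [0.0, 0.0, 0.0, 1.0]] 306.7592234258784 275.47471156824236 209.81567203531264
```

View pics/w1.png

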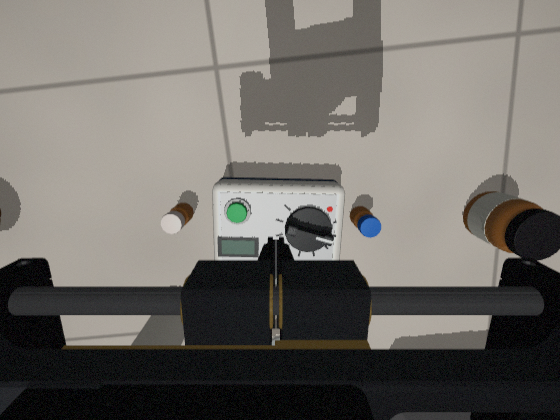

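The wrist view shows the dial at (309,228), the green button at (236,210) and the red dot at (330,209). The closed jaws are at the bottom centre. I'll crop closer.

```bash
python3 - <<'E'
from h import *
im=cv2.imread("pics/w1.png"); cv2.imwrite("pics/w1c.png",cv2.resize(im[170:270,205:355],None,fx=5,fy=5,interpolation=cv2.INTER_CUBIC))
d=np.load("pics/w1.npy"); print(np.round(d[222:236:3,290:332:3]).astype(int))
E
```

```text
[[350 354 358 359 359 358 357 359 359 359 359 358 359 358]
 [340 342 345 356 358 360 361 359 360 360 359 359 359 360]
 [340 341 341 346 349 353 357 359 361 360 361 360 362 361]
 [342 342 341 341 342 341 345 348 352 355 357 353 356 359]
 [343 343 341 340 342 342 342 341 341 344 347 349 344 350]]
```

View pics/w1c.png

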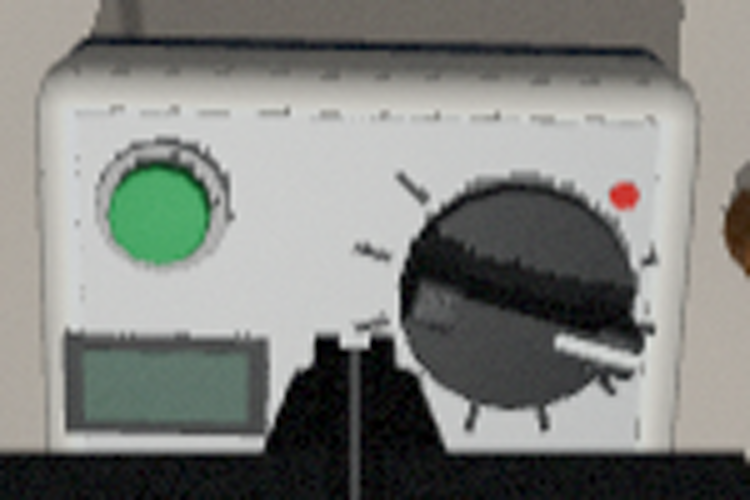

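```bash
cat >> h.py <<'E'
KW=dict(T=np.array([[0.101, 0.9588, 0.2656, 411.7046], [0.9949, -0.0975, -0.0266, 117.7654], [0.0004, 0.267, -0.9637, 420.4172],[0,0,0,1]]),fx=306.7592,fy=306.7592,cx=275.4747,cy=209.8157)
E
python3 - <<'E'
from h import *
k=KW
f=lambda x,y:(205+(x-2)/5,170+(y-2)/5)
marks={0:(624,195),1:(650,258),2:(648,328),3:(605,383),4:(543,418),5:(471,416),7:(370,323),8:(373,250),9:(412,187)}
M=np.array([ray(k,f(*p),70)[:2] for p in marks.values()])
print(np.round(M,1))
disc=ray(k,f(518,295),79)
ins=ray(k,f(556,343),98); end=ray(k,f(633,363),98)
btn=ray(k,f(158,217),82)
print("disc",disc,"line",ins,end,"btn",btn)
v=btn[:2]-disc[:2]; print(np.hypot(*v), "psi",np.arctan2(v[1],v[0])-np.arctan2(-84,-20)-0)
for n,m in zip(marks,M):
    a=np.arctan2(*(m-disc[:2])[::-1]); print(n,round(np.degrees(a),1),round(np.hypot(*(m-disc[:2])),1))
w=(end-ins)[:2]; print("line az",np.degrees(np.arctan2(w[1],w[0])), "end from axis",np.degrees(np.arctan2(*(end-disc)[:2][::-1])),np.hypot(*(end-disc)[:2]))
for p in [(75,110),(660,118),(75,440)]: print(ray(k,f(*p),70))
E
```

```text
[[513.3 171.8]
 [529.5 177.1]
 [547.3 175.7]
 [560.5 164.5]
 [568.2 148.8]
 [565.9 131.2]
 [539.2 108.8]
 [520.8 111.3]
 [506.2 122. ]]
disc [532.47245549 144.27927545  79.        ] line [537.9304546  150.44308556  98.        ] [544.45973374 167.34211695  98.        ] btn [504.18905943  63.1842826   82.        ]
85.88567027113528 psi -0.10183430030638285
0 125.0 33.5
1 95.1 33.0
2 64.8 34.8
3 35.8 34.6
4 7.2 36.1
5 -21.4 35.9
7 -79.3 36.1
8 -109.5 35.0
9 -139.7 34.4
line az 68.87496248306927 end from axis 62.536128064738676 25.992104529839903
[479.76458251  45.4995949   70.        ]
[495.46507149 181.152746    70.        ]
[562.39110504  33.02679504  70.        ]
```

Line azimuth is 68.9°. With psi ≈ -6.3°, speed 2 is at 68.7°, so the dial stands at speed 2 and needs 4 more clicks. I'll go to a point behind the tail end, first at height.

```bash
python3 -m inch '{"hand":[0,0,0,0,0,0,0,0,0],"delta_pos":[[0,0,0],[0,0,0],[-2.7,1.3,2],[-2.7,1.3,2],[0,0,3],[0,0,3],[0,0,2],[0,0,0.8],[0,0,0]],"turn":[0.135,0.135,0,0,0,0,0,0,0]}'
python3 - <<'E'
from h import *
k=viewer.get_calibration("wrist"); im,d=viewer.read_camera("wrist")
im=im.copy()
for a in (532.4,142,98),: 
    p=proj(k,a); print(p); cv2.circle(im,tuple(int(round(q)) for q in p),3,(0,0,255),-1)
cv2.imwrite("pics/w2.png",im)
im,_=viewer.read_camera("scene"); cv2.imwrite("pics/s2.png",cv2.resize(im[150:350,250:450],None,fx=3,fy=3))
E
```

```text
t: 5.55
eef_pos: [547.0, 114.1, 199.6]
tcp_rot: [-3.141, -0.001, 2.767]
ft_force: [0.6, 0.0, 0.3]
opening: 0.002
[306.70069021 208.12547356]
```

View pics/w2.png

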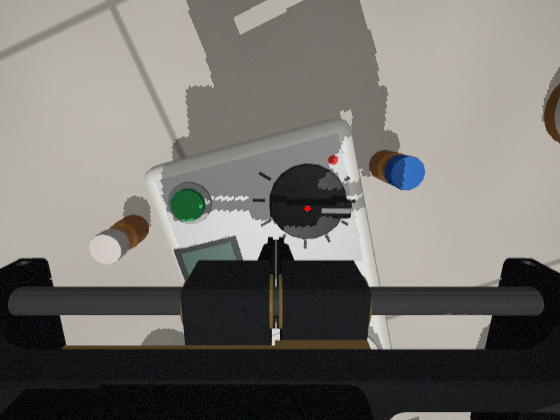

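View pics/s2.png

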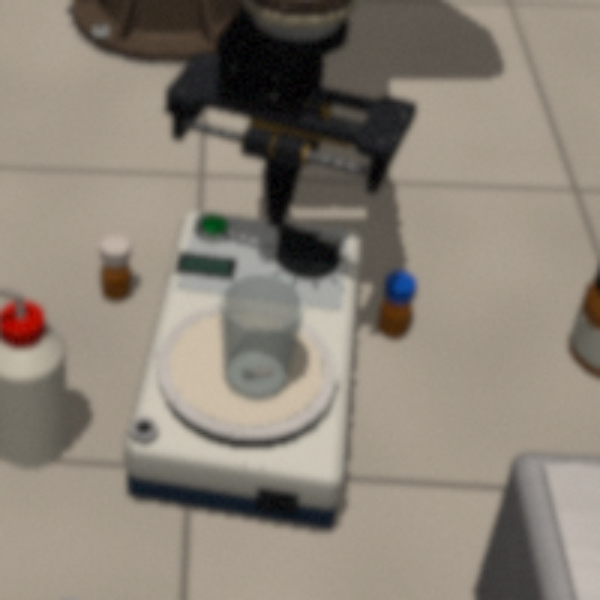

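The bar lies along the image row 211 (white line from 322 to 352), parallel to the tool's y, and the finger is behind the plain end. Descending.

```bash
python3 -m inch '{"hand":[0,0,0,0,0,0,0],"delta_pos":[[0,0,1],[0,0,1],[0,0,0.6],[0,0,0.5],[0,0,0.4],[0,0,0.3],[0,0,0]],"turn":[0,0,0,0,0,0,0]}'
python3 - <<'E'
from h import *
im,d=viewer.read_camera("wrist")
cv2.imwrite("pics/w3.png",cv2.resize(im[100:300,180:440],None,fx=3,fy=3))
E
```

```text
t: 6.35
eef_pos: [547.1, 114.1, 161.9]
tcp_rot: [-3.141, -0.0, 2.768]
ft_force: [-0.5, 0.4, -0.4]
opening: 0.006
```

View pics/w3.png

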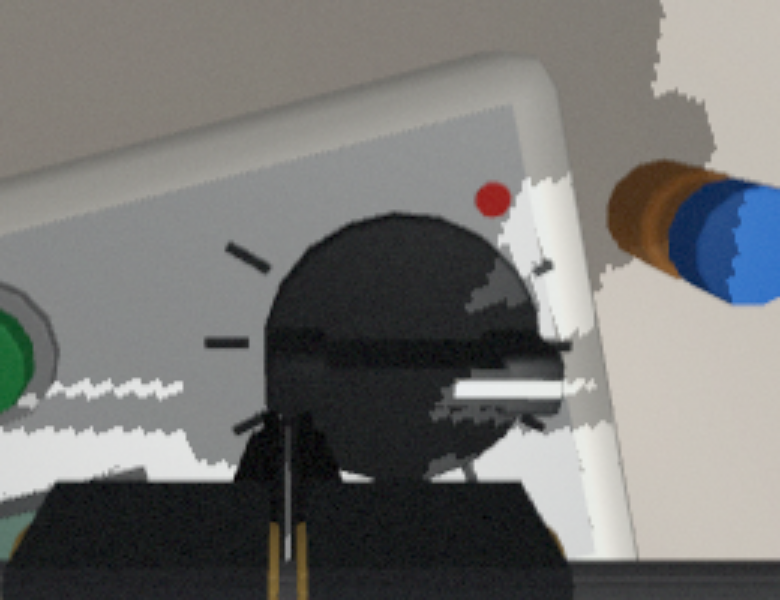

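```bash
python3 -m inch '{"hand":[0,0,0,0],"delta_pos":[[0.2,0,0],[0.2,0,0],[0.1,0,0],[0,0,0]],"turn":[0,0,0,0]}'
python3 -m inch '{"hand":[0,0],"delta_pos":[[0.1,0,0],[0,0,0]],"turn":[0,0]}'
python3 -m inch '{"hand":[0,0],"delta_pos":[[0.1,0,0],[0,0,0]],"turn":[0,0]}'
```

```text
t: 6.8
eef_pos: [542.9, 115.7, 162.5]
tcp_rot: [3.141, 0.002, 2.768]
ft_force: [3.5, -3.7, -1.2]
opening: 0.004
t: 7.0
eef_pos: [542.4, 115.8, 162.5]
tcp_rot: [3.141, 0.003, 2.768]
ft_force: [4.8, -4.9, -1.8]
opening: 0.004
t: 7.2
eef_pos: [541.0, 116.3, 162.5]
tcp_rot: [-3.142, 0.001, 2.768]
ft_force: [1.8, -4.5, 0.9]
opening: 0.005
```

```bash
python3 - <<'E'
from h import *
im,d=viewer.read_camera("wrist")
cv2.imwrite("pics/w4.png",cv2.resize(im[100:300,180:440],None,fx=3,fy=3)); print(env.state()["ft_force"])
E
```

```text
[ 1.20054833 -4.18053299  0.03914024]
```

View pics/w4.png

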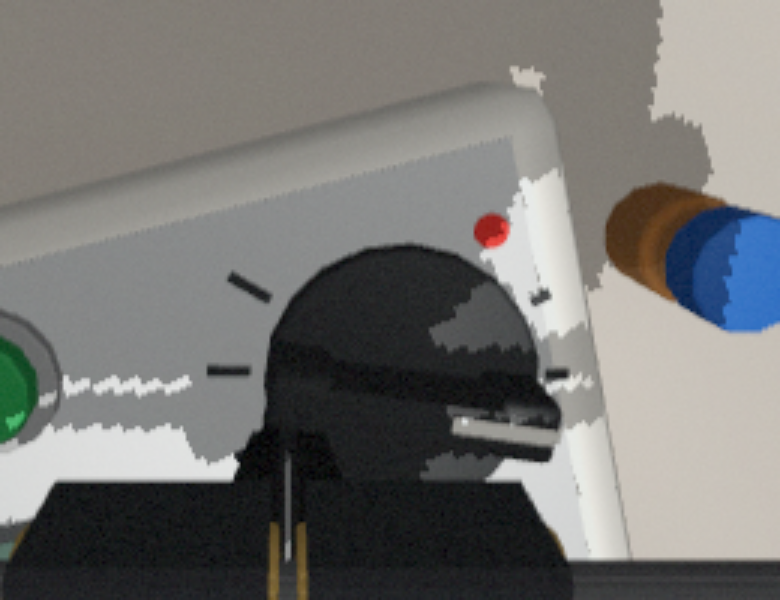

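The dial has begun to turn (about 8° clockwise) and the finger is on the plain end's flank. I'll continue along the arc.

```bash
python3 -m inch '{"hand":[0,0,0,0,0],"delta_pos":[[0.11,-0.07,0],[0.11,-0.07,0],[0.11,-0.07,0],[0.11,-0.07,0],[0,0,0]],"turn":[0.05,0.05,0.05,0.05,0]}'
python3 -m inch '{"hand":[0,0,0,0,0],"delta_pos":[[0.11,-0.07,0],[0.11,-0.07,0],[0.11,-0.07,0],[0.11,-0.07,0],[0,0,0]],"turn":[0.05,0.05,0.05,0.05,0]}'
python3 - <<'E'
from h import *
im,d=viewer.read_camera("wrist")
cv2.imwrite("pics/w5.png",cv2.resize(im[100:300,180:440],None,fx=3,fy=3)); print(env.state()["ft_force"])
E
```

```text
t: 7.75
eef_pos: [535.1, 116.1, 162.3]
tcp_rot: [-3.141, -0.0, 2.567]
ft_force: [0.3, 0.4, -0.3]
opening: 0.008
t: 8.25
eef_pos: [530.4, 116.5, 162.3]
tcp_rot: [3.141, 0.0, 2.369]
ft_force: [1.9, -1.9, 0.6]
opening: 0.004
[ 1.90589973 -1.80419191 -1.40746729]
```

View pics/w5.png

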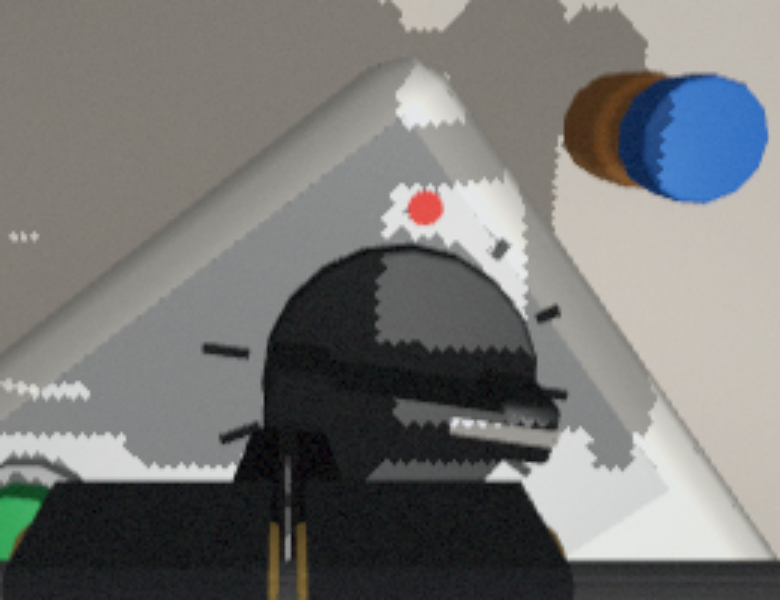

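The pointer has clicked in at mark 3: red dot (425,208), marks 1 and 2 at (500,248) and (548,314), and the line now level with mark 3 at (550,394). Continuing.

```bash
for i in 1; do :; done
python3 -m inch '{"hand":[0,0,0,0,0,0,0,0,0],"delta_pos":[[0.11,-0.075,0],[0.11,-0.075,0],[0.11,-0.075,0],[0.11,-0.075,0],[0.11,-0.075,0],[0.11,-0.075,0],[0.11,-0.075,0],[0.11,-0.075,0],[0,0,0]],"turn":[0.05,0.05,0.05,0.05,0.05,0.05,0.05,0.05,0]}'
python3 -m inch '{"hand":[0,0,0,0,0,0,0,0,0],"delta_pos":[[0.11,-0.075,0],[0.11,-0.075,0],[0.11,-0.075,0],[0.11,-0.075,0],[0.11,-0.075,0],[0.11,-0.075,0],[0.11,-0.075,0],[0.11,-0.075,0],[0,0,0]],"turn":[0.05,0.05,0.05,0.05,0.05,0.05,0.05,0.05,0]}'
python3 - <<'E'
from h import *
im,d=viewer.read_camera("wrist")
cv2.imwrite("pics/w6.png",cv2.resize(im[100:300,180:440],None,fx=3,fy=3)); print(env.state()["ft_force"])
E
```

```text
t: 9.2
eef_pos: [520.0, 120.3, 162.2]
tcp_rot: [-3.141, -0.0, 1.969]
ft_force: [-0.7, -0.4, -0.6]
opening: 0.005
t: 10.1
eef_pos: [512.5, 127.3, 162.2]
tcp_rot: [-3.141, 0.0, 1.57]
ft_force: [-0.5, -0.6, -1.0]
opening: 0.005
[ 0.70151616 -0.95501034 -0.81502454]
```

View pics/w6.png

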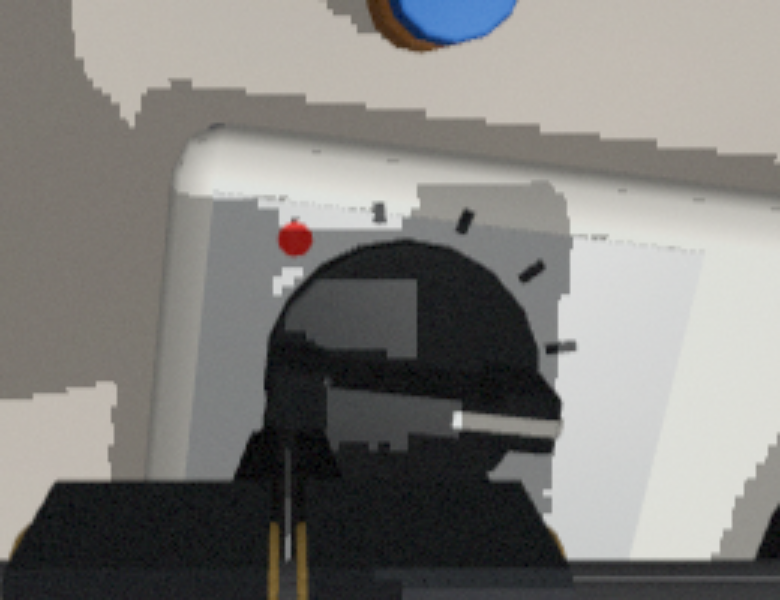

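The pointer is just past mark 4 at (560,347), at the hump before 5. Continuing in smaller batches.

```bash

python3 -m inch '{"hand":[0,0,0,0,0,0,0,0,0],"delta_pos":[[0.11,-0.075,0],[0.11,-0.075,0],[0.11,-0.075,0],[0.11,-0.075,0],[0.11,-0.075,0],[0.11,-0.075,0],[0,0,0],[0,0,0],[0,0,0]],"turn":[0.05,0.05,0.05,0.05,0.05,0.05,0,0,0]}'
python3 - <<'E'
from h import *
im,d=viewer.read_camera("wrist")
cv2.imwrite("pics/w7.png",cv2.resize(im[100:300,180:440],None,fx=3,fy=3)); print(env.state()["ft_force"])
E
```

```text
t: 11.05
eef_pos: [508.9, 134.4, 162.2]
tcp_rot: [-3.141, 0.0, 1.27]
ft_force: [-0.4, -0.7, -0.0]
opening: 0.004
[-0.61952946  0.86649552 -0.68447734]
```

View pics/w7.png

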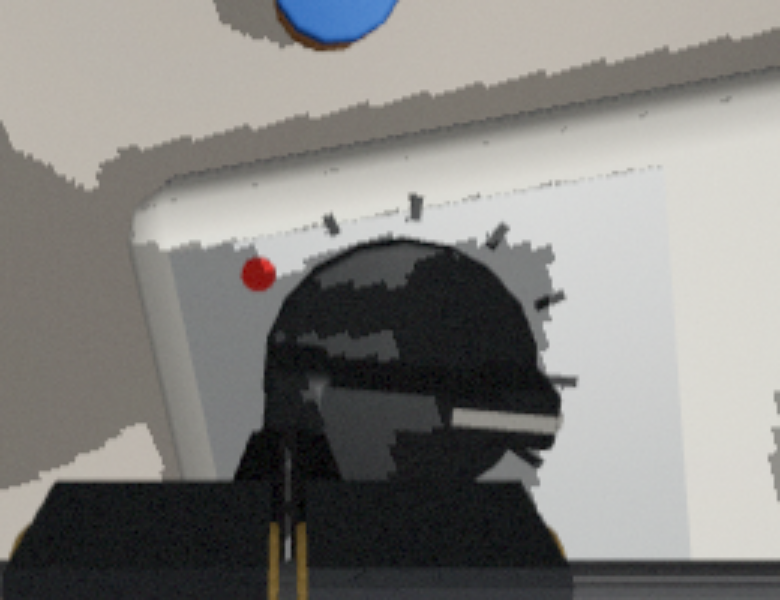

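The line is at mark 5 (562,380), and mark 6 is at (525,457). One more click: about 0.4 rad, which takes it past the hump but short of the next one.

```bash

python3 -m inch '{"hand":[0,0,0,0,0,0,0,0,0,0,0],"delta_pos":[[0.11,-0.075,0],[0.11,-0.075,0],[0.11,-0.075,0],[0.11,-0.075,0],[0.11,-0.075,0],[0.11,-0.075,0],[0.11,-0.075,0],[0.11,-0.075,0],[0,0,0],[0,0,0],[0,0,0]],"turn":[0.05,0.05,0.05,0.05,0.05,0.05,0.05,0.05,0,0,0]}'
python3 - <<'E'
from h import *
im,d=viewer.read_camera("wrist")
cv2.imwrite("pics/w8.png",cv2.resize(im[100:300,180:440],None,fx=3,fy=3)); print(env.state()["ft_force"])
E
```

```text
t: 12.2
eef_pos: [507.8, 144.9, 162.2]
tcp_rot: [3.141, -0.0, 0.869]
ft_force: [0.3, -0.6, 0.6]
opening: 0.003
[ 0.8181843  -0.46494374  0.2944346 ]
```

View pics/w8.png

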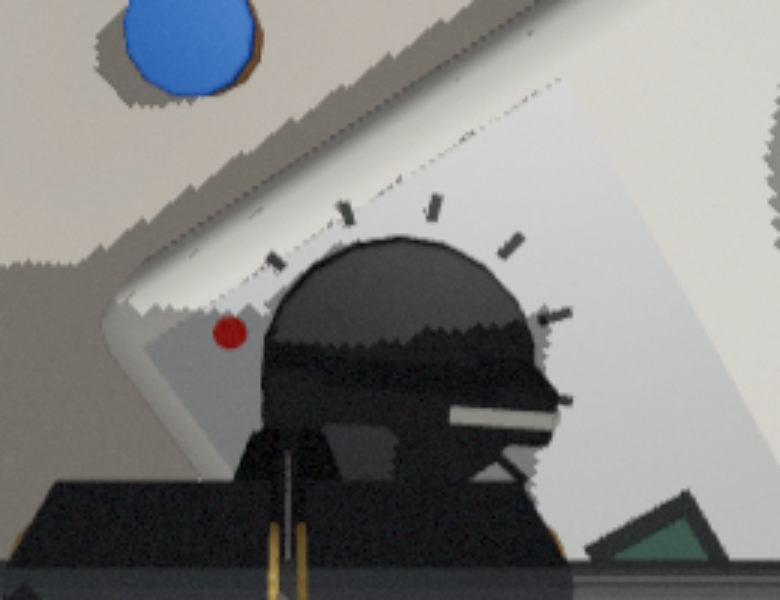

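```bash
python3 - <<'E'
from h import *
k=viewer.get_calibration("wrist")
f=lambda x,y:(180+(x-1)/3,100+(y-1)/3)
M=[(230,333),(275,262),(346,213),(434,208),(512,245),(555,316),(565,400),(510,465)]
P=np.array([ray(k,f(*m),70)[:2] for m in M])
from scipy.optimize import least_squares
r=least_squares(lambda q:np.concatenate([np.hypot(P[1:-1,0]-q[0],P[1:-1,1]-q[1])-q[2],[]]),[534,143,35]); c=r.x[:2]; print(r.x)
for i,p in enumerate(P): print(i,np.degrees(np.arctan2(p[1]-c[1],p[0]-c[0])).round(1))
for z in (98,):
    a=ray(k,f(450,415),z);b=ray(k,f(555,422),z);print(np.degrees(np.arctan2(b[1]-a[1],b[0]-a[0])),np.degrees(np.arctan2(b[1]-c[1],b[0]-c[0])),np.hypot(*(b[:2]-c)))
    a=ray(k,f(450,407),z);b=ray(k,f(555,413),z);print(np.degrees(np.arctan2(b[1]-a[1],b[0]-a[0])))
E
```

```text
[533.62032083 141.42685855  35.75375952]
0 124.8
1 96.1
2 67.9
3 39.6
4 10.9
5 -18.2
6 -48.7
7 -79.1
-44.235632571191694 -39.133422930648635 25.50129335733427
-43.652401273348666
```

The bar measures about -44° and mark 6 about -50°. I'll push a few degrees more, then back off and check.

```bash

python3 -m inch '{"hand":[0,0,0,0],"delta_pos":[[0.11,-0.075,0],[0.08,-0.055,0],[0,0,0],[0,0,0]],"turn":[0.05,0.035,0,0]}'
python3 -m inch '{"hand":[0,0,0,0,0],"delta_pos":[[-0.3,0,0],[-0.5,0,0],[-0.5,0,0],[0,0,0],[0,0,0]],"turn":[0,0,0,0,0]}'
python3 - <<'E'
from h import *
im,d=viewer.read_camera("wrist")
cv2.imwrite("pics/w9.png",cv2.resize(im[100:300,180:440],None,fx=3,fy=3)); print(env.state()["ft_force"],np.round(viewer.get_calibration("wrist")["T"],4).tolist())
E
```

```text
t: 12.65
eef_pos: [508.0, 147.2, 162.2]
tcp_rot: [3.141, 0.0, 0.784]
ft_force: [0.3, 0.1, -0.9]
opening: 0.004
t: 13.15
eef_pos: [498.8, 137.9, 162.3]
tcp_rot: [3.141, -0.0, 0.783]
ft_force: [0.0, -0.1, 0.6]
opening: 0.006
[ 0.40909524  0.78637898 -0.50038958] [[0.7054, -0.683, -0.1894, 551.3378], [-0.7088, -0.6799, -0.188, 191.5198], [-0.0004, 0.2669, -0.9637, 254.438], [0.0, 0.0, 0.0, 1.0]]
```

View pics/w9.png

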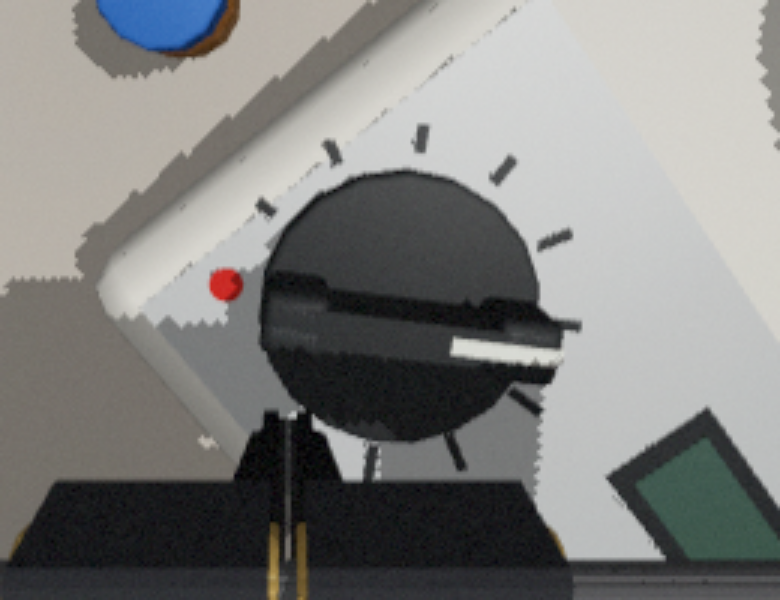

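```bash
python3 - <<'E'
from h import *
k=viewer.get_calibration("wrist")
f=lambda x,y:(180+(x-1)/3,100+(y-1)/3)
M=[(226,285),(265,207),(333,152),(422,139),(503,170),(555,240),(565,325),(525,400),(455,450),(372,463)]
P=np.array([ray(k,f(*m),70)[:2] for m in M])
from scipy.optimize import least_squares
r=least_squares(lambda q:np.hypot(P[1:,0]-q[0],P[1:,1]-q[1])-q[2],[534,143,35]); c=r.x[:2]; print(r.x)
print([np.degrees(np.arctan2(p[1]-c[1],p[0]-c[0])).round(1) for p in P])
a=ray(k,f(451,346),98);b=ray(k,f(560,355),98);print(np.degrees(np.arctan2(b[1]-a[1],b[0]-a[0])),b)
E
```

```text
[534.58070323 142.75066452  34.52728849]
[np.float64(127.0), np.float64(97.5), np.float64(68.4), np.float64(38.8), np.float64(9.6), np.float64(-20.7), np.float64(-51.1), np.float64(-81.2), np.float64(-112.2), np.float64(-142.6)]
-50.03000942354195 [551.54638076 123.49006906  98.        ]
```

The line azimuth is -50.0° and mark 6 is at -51.1°, with adjacent marks ±30° away, so the dial is clicked in at 6. Now to the button, via a raised path.

```bash

python3 -m inch '{"hand":[0,0,0,0,0,0,0,0],"delta_pos":[[0,0,-2.5],[0,0,-2.5],[-1.63,1.96,0],[-1.63,1.96,0],[-1.63,1.96,0],[0,0,1.5],[0,0,1.5],[0,0,0]],"turn":[0,0,0,0,0,0,0,0]}'
python3 - <<'E'
from h import *
k=viewer.get_calibration("wrist");s=env.state();print(s["eef_pos"],s["ft_force"])
im,d=viewer.read_camera("wrist")
print(proj(k,(505.7,61.4,82)),(proj(k,(505.7,61.4,82))-[180,100])*3, (proj(k,s["eef_pos"]-[0,0,78])-[180,100])*3)
cv2.imwrite("pics/w10.png",cv2.resize(im[100:300,180:440],None,fx=3,fy=3))
im,d=viewer.read_camera("scene"); cv2.imwrite("pics/s10.png",cv2.resize(im[190:300,270:400],None,fx=5,fy=5))
E
```

```text
t: 14.0
eef_pos: [505.1, 61.7, 180.9]
tcp_rot: [-3.14, 0.002, 0.782]
ft_force: [-0.2, -0.2, -0.3]
opening: 0.003
[505.13494938  61.67994086 180.94731392] [-0.22614259 -0.20405777 -0.31412288]
[278.19693542 241.17868605] [294.59080625 423.53605815] [292.2480956  462.97939356]
```

View pics/w10.png

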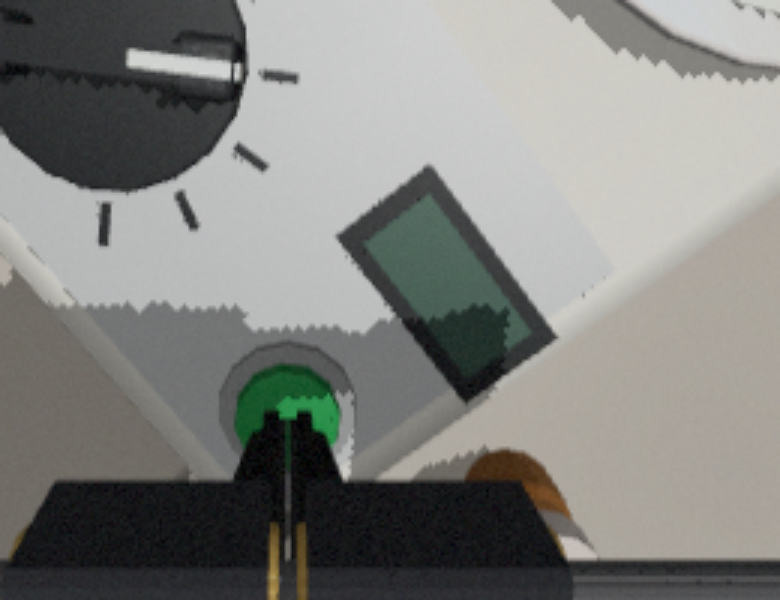

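View pics/s10.png

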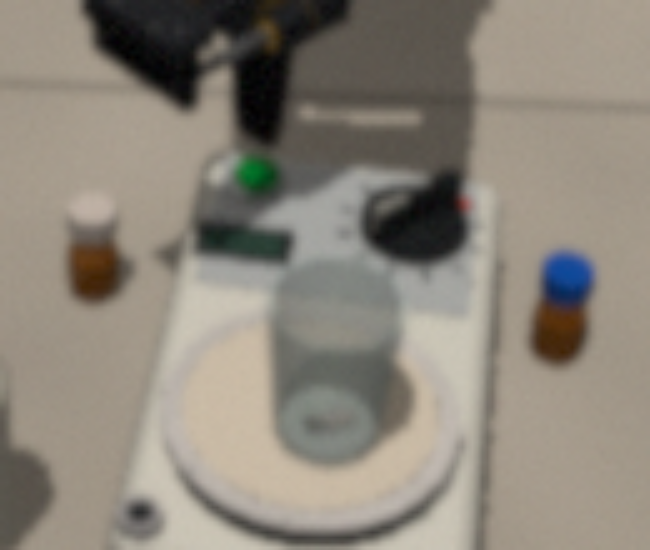

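Line is opposite mark 6 at (280,76), with 7, 8 and 9 following below. The finger is over the green button, centred at about (288,418). Pressing.

```bash

python3 -m inch '{"hand":[0,0,0,0,0],"delta_pos":[[0,0,1],[0,0,0.8],[0,0,0.2],[0,0,0.1],[0,0,0]],"turn":[0,0,0,0,0]}'
python3 -m inch '{"hand":[0,0,0,0],"delta_pos":[[0,0,0.1],[0,0,0.1],[0,0,0.1],[0,0,0]],"turn":[0,0,0,0]}'
python3 -m inch '{"hand":[0,0,0],"delta_pos":[[0,0,0.1],[0,0,0],[0,0,0]],"turn":[0,0,0]}'
python3 -m inch '{"hand":[0,0,0],"delta_pos":[[0,0,0.1],[0,0,0],[0,0,0]],"turn":[0,0,0]}'
```

```text
t: 14.6
eef_pos: [505.6, 61.9, 161.2]
tcp_rot: [-3.142, 0.0, 0.783]
ft_force: [-0.1, -0.1, 0.7]
opening: 0.007
t: 15.0
eef_pos: [505.7, 61.8, 158.3]
tcp_rot: [3.141, -0.0, 0.783]
ft_force: [-0.2, 0.0, 2.4]
opening: 0.003
t: 15.3
eef_pos: [505.7, 61.9, 157.3]
tcp_rot: [3.141, -0.0, 0.783]
ft_force: [0.1, -0.1, 2.4]
opening: 0.002
t: 15.6
eef_pos: [505.7, 61.8, 156.3]
tcp_rot: [3.141, -0.0, 0.783]
ft_force: [0.3, 0.2, 3.6]
opening: 0.008
```

```bash

python3 -m inch '{"hand":[0,0,0,0],"delta_pos":[[0,0,0.1],[0,0,0.05],[0,0,0],[0,0,0]],"turn":[0,0,0,0]}'
python3 -m inch '{"hand":[0,0,0],"delta_pos":[[0,0,0.1],[0,0,0],[0,0,0]],"turn":[0,0,0]}'
```

```text
t: 16.0
eef_pos: [505.7, 61.9, 154.9]
tcp_rot: [3.141, -0.0, 0.783]
ft_force: [-0.0, -0.4, 6.0]
opening: 0.008
t: 16.3
eef_pos: [505.6, 61.9, 154.6]
tcp_rot: [3.141, -0.001, 0.783]
ft_force: [-2.5, 0.7, 18.8]
opening: 0.008
```

The force climbed steeply to 18.8 N with no further travel, so the button is right down. Releasing and retreating.

```bash

python3 -m inch '{"hand":[0,0,0,0,0,0,0,0,0,0,0,0],"delta_pos":[[0,0,-0.3],[0,0,-0.5],[0,0,-1.5],[0,0,-3],[0,0,-4],[0,0,-4],[-3,0,-1],[-3,0,0],[-3,0,0],[0,0,0],[0,0,0],[0,0,0]],"turn":[0,0,0,0,0,0,0,0,0,0,0,0]}'
python3 - <<'E'
from h import *
im,d=viewer.read_camera("wrist"); cv2.imwrite("pics/w11.png",im)
im,d=viewer.read_camera("top"); cv2.imwrite("pics/t11.png",cv2.resize(im[110:260,160:360],None,fx=4,fy=4,interpolation=cv2.INTER_CUBIC))
E
```

```text
t: 17.5
eef_pos: [442.2, -1.3, 296.6]
tcp_rot: [-3.142, 0.0, 0.783]
ft_force: [0.8, -0.7, 0.4]
opening: 0.004
```

View pics/w11.png

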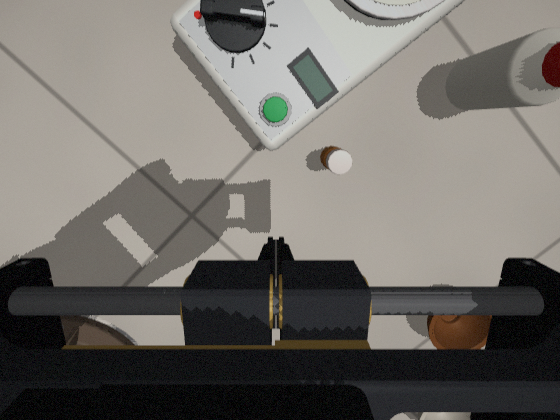

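View pics/t11.png

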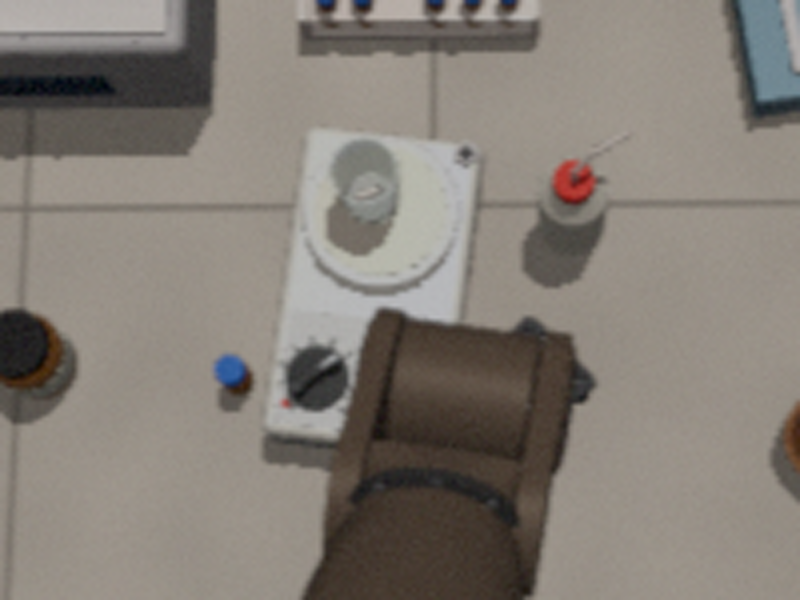

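The pointer points straight away from the red dot, which is speed 6. The button is clear of the finger, and the beaker, vials and bottle haven't moved in the top view. Handing in.

```bash
python3 -c "
from cell import ticket
print(ticket.job_done())"
```

```text
the job is handed in; nothing more can be done
None
```

The stirrer is set to speed 6 and the start button has been pressed and released; the job was handed in at about 17.6 s of the 58 s.

- **Dial:** It started at speed 2. I pushed the plain end of the bar round with the shut fingertips and saw it pass marks 3, 4 and 5. After the main push it read about 6° short of mark 6, so I pushed about 5° further and backed off. The line then measured -50.0° against -51.1° for mark 6, so it is in the sixth position. Pushing forces in the readings stayed under about 7 N.
- **Start button:** I pressed it only after the dial check. It stopped about 5 mm down, with the force rising steeply to 18.8 N, and then I withdrew. I did not measure its height after release. In the last picture it is uncovered and looks as it did at the start.
- **Surroundings:** The final pictures show the pointer opposite the red OFF dot. In the top view the beaker, wash bottle, blue-capped vial and jar are where they were; the white-capped vial was hidden there but is standing in the wrist view. The mortar and pellet die were not in the final crop, but the arm did not go near them at the end. The arm stood clear of everything, with wrist force near zero.

No check failed. The wrist and top cameras disagreed by a few mm on the dial's position, so I steered by the wrist pictures.

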